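# Seat the shaker's tube rack and snap its clamp shut

## Robot

A 7-joint arm with a two-finger parallel gripper is mounted at the origin on the work surface. World frame = base frame: x ahead of the robot, y to its left, z up, the work surface at z = 0. Lengths are in mm, angles in degrees, forces in N, time in s.
With the tool pointing down it reaches from about 400 to 925 mm from the base axis. Payload 5.6 kg.
Tool frame: the origin (TCP) lies between the finger pads; the fingertips stand 17 mm ahead of it and the grasp point (between the pads) lies 2 mm behind it; z points along the fingers, y is the direction in which the jaws open and shut (so a half turn about z gives the same grasp; the last joint's range is limited). The gripper opens to 85 mm and grips with 20 to 120 N. Pads are 22 mm wide; open, the fingers measure 114 mm over their backs; the gripper's body (76 mm by 85 mm) begins 54 mm behind the grasp point. The pads swing forward as they close: fully open they stand 13 mm farther back than shut.
Start: joints at [73.109, 26.786, -0.665, 91.828, 0.344, 61.387, -3.226], TCP at [161.904, -629.519, 248.29] pointing down, gripper open.
Joint ranges: [-144.91, 144.91], [-17.63, 115.5], [-89.93, 88.59], [15.96, 139.68], [-74.01, 254.01], [8.47, 105.57], [-167.45, 167.45]. Speed limits (degrees/s): [147.25, 147.25, 180, 180, 180, 180, 180].

## Interface

Orientations are given as a 3x3 rotation matrix whose columns are the frame's x, y, z axes.
In Python, from workcell import * gives the robot as it stands. The module is installed in compiled form; this text tells all that it offers. Calls block until the motion is done:
- move_pose(position, orientation): joint-space move of the TCP to a pose.
- line_to(position, frame=None, vel=150, guard=None): straight line of the TCP; frame=None keeps the orientation; vel is the mean speed in mm/s. With guard (N) it stops when the force on the tool has changed by that much, and returns True; else False.
- movej(angles): joint-space move.
- open_jaws() and grasp(): open the fingers fully, or close them until they stop; the grip force is fixed at half the most.
- hold(seconds).
- solve_ik(position, orientation): joint angles nearest the present ones, or None.
- observe(): the state.
- capture(name): name is "side" or "top"; returns a dict with "frame" (480x640x3 uint8, red, green, blue), "fx", "fy", "cx", "cy" (pixels), "view" (4x4, takes a point from world to camera coordinates). Camera axes: x right, y down, z forward; pixel columns grow to the right and rows downward; lengths in mm; the calibration is good to about 2 mm. A picture is of the moment at which its call begins. There is no depth.
A pose or a line that the arm cannot do raises IKError and nothing moves.
- hand_in(): hands the job in, once; it reports no verdict.
Trained networks look in a picture, given as the dict that the camera call returned (one of the last four; its "shot" number tells which), for a name from the list of things; names that differ only in an ending like _2 or _b are one class to them, and where a whole thing is asked for, a point or a joint stands for the part that bears it (a point fixed in the world has none). Each returns a list of dicts, best first, with "conf" (0 to 1); they miss things now and then, are a little off and sometimes report something else, mostly with a low value. They report only what shows in the picture. A call takes as long as a camera call.
- recognise(picture, name): "bbox" ([left, top, width, height] in pixels, round what is visible of it).
The state is a dict: "time_s": time; "q": joint angles; "dq": joint speeds; "joint_efforts": joint torques, N m; "eef_pos": TCP position; "orientation": TCP orientation; "ft_force": force on the tool from outside, world axes, zero at the start; "ft_torque": the same for the moment, N m; "finger_gap": opening from 0.0 (shut) to 1.0 (fully open).
Only numpy, scipy, OpenCV 4.12 (cv2) and the standard library are available. Lean on these libraries where they do the work, as an engineer would, in place of code of your own. Each camera call takes 0.05 s, during which the arm holds its last target.

## Task

The blue tube rack on the bench shaker has been left pulled forward and its clamp is open. With your fingertips only, push the rack back along its guides until it is fully home against the stop, and after that push the clamp's red lever inward over its dead point until it snaps into lock on the rack. Do not pick up or lift anything, keep the tubes standing in the rack, leave the flasks, jug and bottle where they are, and finish clear of everything.

Things in the scene. Friction and masses are not known exactly. Their poses are not given: they have to be found in the camera images.
- shaker: Bench shaker, fixed: white body, flat dark steel deck 320 x 260 mm (x, y), deck top 110 mm above the bench. Origin: centre of its underside. +x runs from its front (teal panel, robot side) to its back, +y to its left; turned up to 0.3 rad. Steel clamp bracket left of the rack's lane at x = 20, y = 60 mm, 28 to 50 mm wide, up to 76 mm above the deck.
- end_stop (a point): Middle of the front face of the aluminium end stop (35 mm tall) that closes the rack's lane, at deck height: 120, -25, 110 mm in the shaker's frame; axes as the shaker's. The lane runs along the shaker's x between two aluminium guide rails 14 mm tall, inner faces 115 mm apart, from x = -130 to +120 mm.
- rack: Loose blue tube rack, block 150 x 110 x 50 mm, 0.25 to 0.5 kg, on the deck between the guides (2.5 mm play a side). Origin: centre of its underside; x as the shaker's. Flat front face at its x = -75 mm. Starts 35 to 75 mm short of home (home: origin 45, -25, 110 mm in the shaker's frame, back face on the end stop). Slides with 3 to 12 N. Tube wells in its rear half; bare strip on its left edge for the clamp.
- clamp_lever (a joint): Lever angle about clamp_pivot's x axis. 0 = open, at rest, handle leaning 0.5 rad outward (shaker's +y); 0.5 = vertical; more leans in over the rack. Its spring resists up to the dead point at 0.60 (most near 0.2 to 0.4, about 0.5 N m: 5 to 10 N at the knob; push slower than 0.1 m/s); past it, it snaps in by itself and locks near 1.0, its foot on the rack. Let go earlier, it springs back.
- clamp_pivot (a point): Pivot of the clamp lever: 20, 60, 175 mm in the shaker's frame (65 mm above the deck). Axes as the shaker's; the lever turns about x.
- lever_knob (a point): Centre of the red ball knob, 30 mm diameter, at the end of the lever, 110 mm from the pivot; below it the handle is a red sleeve 18 mm thick, 45 to 100 mm from the pivot. At lever angle a it lies 110*sin(0.5-a) mm towards the shaker's +y of the pivot and 110*cos(0.5-a) mm above the pivot; z points along the handle.
- tube1: Loose clear sample tube with orange cap, 28 mm diameter, 92 mm tall, about 50 g, standing upright in a well of the rack, 46 mm deep (well centre at 10, -34 mm in the rack's frame). Origin: centre of its underside, 4 mm above the rack's underside; the cap's top is 96 mm above the deck.
- tube2: Loose clear sample tube with orange cap, 28 mm diameter, 92 mm tall, about 50 g, standing upright in a well of the rack, 46 mm deep (well centre at 10, 10 mm in the rack's frame). Origin: centre of its underside, 4 mm above the rack's underside; the cap's top is 96 mm above the deck.
- tube3: Loose clear sample tube with orange cap, 28 mm diameter, 92 mm tall, about 50 g, standing upright in a well of the rack, 46 mm deep (well centre at 54, -34 mm in the rack's frame). Origin: centre of its underside, 4 mm above the rack's underside; the cap's top is 96 mm above the deck.
- flask1: Stoppered conical glass flask with pale tan contents, 84 mm across the foot, 147 mm tall, loose on the bench beside the shaker, to be left alone. Origin: centre of its underside.
- flask2: Stoppered conical glass flask with pale tan contents, 84 mm across the foot, 147 mm tall, loose on the bench beside the shaker, to be left alone. Origin: centre of its underside.
- jug: White plastic measuring jug with a side handle, 90 mm across, 110 mm tall, loose on the bench beside the shaker, to be left alone. Origin: centre of its underside.
- bottle: Amber reagent bottle with blue cap, 66 mm across, 150 mm tall, loose on the bench beside the shaker, to be left alone. Origin: centre of its underside.

How it is judged (in metres and radians):
On the way, in this order (a step that is already met when the one before it is completed fails the run):
1. the rack is pushed fully home against the end stop, the clamp still open (x of rack in the frame of shaker above 0.04 m and z of rack in the frame of shaker below 0.114 m and value of joint clamp_lever below 0.4 rad), for 0.2 s.
2. the lever has been pushed over its dead point and has snapped into lock on the rack (value of joint clamp_lever above 0.92 rad and x of rack in the frame of shaker above 0.04 m), for 0.2 s.
At the end, for the whole second after the job is handed in: The rack stands flat and at rest on the deck within 5 mm of the end stop, the lever is locked (angle above 0.92 rad), the three tubes stand in their wells, and the flasks, jug and bottle stand within 30 mm of where they were (all of step 2 and z of rack in the frame of shaker below 0.114 m and linear speed of rack below 0.01 m/s and z of each of tube1, tube2, tube3 in the frame of rack below 0.012 m and angle between each of tube1, tube2, tube3, flask1, flask2, jug, bottle's own z axis and vertical below 0.2 rad and distance of each of flask1, flask2, jug, bottle from where it was at the start of the episode below 0.03 m); the robot touches nothing.
It fails at once if the rack is lifted or tipped (z of rack in the frame of shaker above 0.12 m or angle between rack's own z axis and vertical above 0.12 rad).
It fails at once if a tube is lifted out of its seat (z of any of tube1, tube2, tube3 in the frame of rack above 0.019 m).
It fails at once if a flask, the jug or the bottle is shifted by more than 30 mm, lifted or tipped (distance of any of flask1, flask2, jug, bottle from where it was at the start of the episode above 0.03 m or angle between any of flask1, flask2, jug, bottle's own z axis and vertical above 0.3 rad or height (world z) of any of flask1, flask2, jug, bottle above 0.015 m).
It also fails if it takes over 48 s, if anything falls off the work surface, if the arm or the gripper's body presses on something with over 40 N, if the wrist force passes 120 N, or if a joint passes its speed limit or range.

## Working session

There is one attempt and no reset: what is moved stays moved. The work goes in short steps, each a Python script; the robot and the scene stay as the last script left them, time stands still between calls to the robot, and variables do not carry over. Pictures are saved under pics/ and viewed, and the job is handed in when it is done.

```bash
mkdir -p pics
python3 - <<'E'
from workcell import *
import cv2,numpy as np
for n in ("side","top"):
    p=capture(n); cv2.imwrite(f"pics/{n}0.png",p["frame"][:,:,::-1])
    print(n,p["fx"],p["fy"],p["cx"],p["cy"],np.round(p["view"],4).tolist())
    for k in ("shaker","rack","clamp_lever","lever_knob","tube1","flask1","jug","bottle"):
        print(k,[(np.round(d["bbox"],1).tolist(),round(d["conf"],2)) for d in recognise(p,k)][:4])
s=observe();print(s["time_s"],s["ft_force"],s["orientation"])
E
```

```text
side 476.3461005234133 476.3461005234133 326.1916555027418 242.38858259574704 [[-0.7575, -0.6528, -0.0045, 429.0948], [-0.3198, 0.3771, -0.8692, 338.2943], [0.5692, -0.657, -0.4944, 842.7061], [0.0, 0.0, 0.0, 1.0]]
shaker [([245.9, 199.4, 164.9, 132.6], 0.65)]
rack [([305.0, 223.6, 69.9, 49.0], 0.74)]
clamp_lever [([269.5, 200.1, 39.3, 40.2], 0.87)]
lever_knob [([271.4, 199.3, 40.0, 40.9], 0.71)]
tube1 [([337.6, 211.2, 11.1, 24.6], 0.82), ([323.6, 203.2, 8.6, 23.6], 0.62), ([322.5, 219.1, 11.0, 22.1], 0.48), ([132.9, 336.1, 57.8, 76.6], 0.21)]
flask1 [([194.3, 369.7, 54.1, 91.0], 0.78), ([398.5, 199.9, 24.1, 46.8], 0.57)]
jug [([130.7, 337.0, 58.6, 78.4], 0.7)]
bottle [([447.9, 209.2, 28.1, 53.9], 0.86)]
top 489.92700924081595 489.92700924081595 321.73431648019755 232.3667529702739 [[-0.0133, -0.9998, 0.0131, -10.4947], [-0.984, 0.0108, -0.1778, 626.0377], [0.1777, -0.0153, -0.984, 1223.8088], [0.0, 0.0, 0.0, 1.0]]
shaker [([271.9, 166.1, 119.1, 139.8], 0.68)]
rack [([313.0, 203.3, 56.0, 69.7], 0.81)]
clamp_lever [([277.0, 196.4, 47.2, 27.1], 0.9)]
lever_knob [([279.8, 199.1, 43.8, 23.2], 0.96)]
tube1 [([349.8, 208.0, 15.8, 14.9], 0.69), ([348.5, 225.8, 14.3, 15.6], 0.52), ([276.3, 198.2, 49.5, 22.8], 0.15)]
flask1 [([136.3, 281.4, 41.5, 33.3], 0.98), ([449.1, 234.4, 36.6, 31.3], 0.91), ([335.8, 226.5, 7.5, 10.8], 0.22)]
jug [([124.6, 218.2, 57.7, 39.3], 0.74), ([332.4, 224.7, 7.6, 16.6], 0.17)]
bottle [([466.8, 291.6, 35.5, 24.1], 0.65)]
0.9 [ 0.07121091 -0.30441903  0.11725748] [[ 9.68488051e-01  2.49060024e-01 -5.19955194e-06]
 [ 2.49060024e-01 -9.68488050e-01 -2.96298879e-05]
 [-1.24153245e-05  2.74011918e-05 -1.00000000e+00]]
```

Run:
```python
import cv2
a=cv2.imread("pics/side0.png");b=cv2.imread("pics/top0.png")
cv2.imwrite("pics/s1.png",cv2.resize(a[180:350,220:440],None,fx=3.5,fy=3.5,interpolation=2))
cv2.imwrite("pics/t1.png",cv2.resize(b[155:315,260:410],None,fx=3.7,fy=3.7,interpolation=2))
```

```text
(no output)
```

View pics/s1.png

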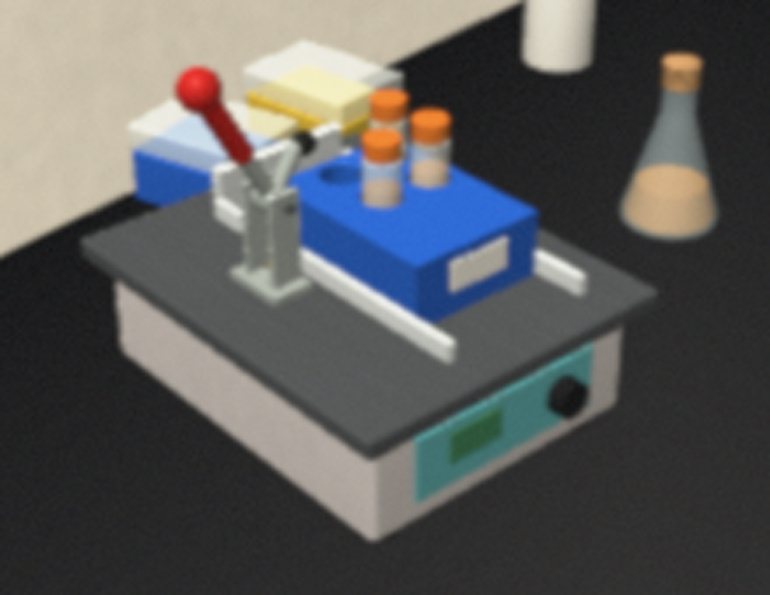

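View pics/t1.png

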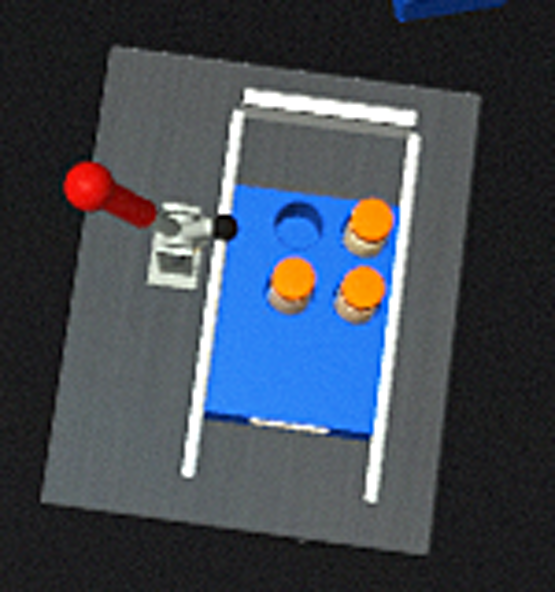

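View pics/top0.png

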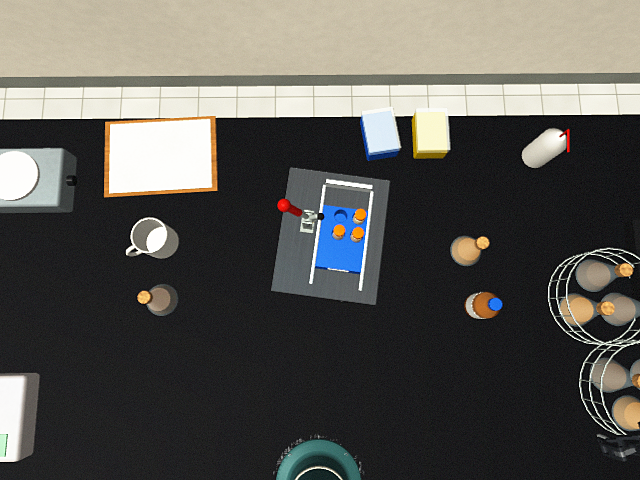

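View pics/side0.png

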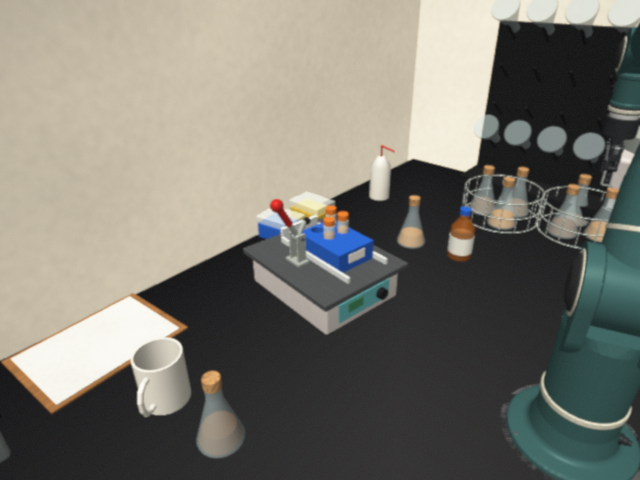

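The images show the shaker turned slightly clockwise, with the rack about 35-75 mm short of the stop. I'll fit the pose from deck corners, knob and rack corners, using both views.

```bash
cat > fit.py <<'E'
import numpy as np
from scipy.optimize import least_squares
C={"side":(476.346,326.19,242.39,np.array([[-0.7575,-0.6528,-0.0045,429.0948],[-0.3198,0.3771,-0.8692,338.2943],[0.5692,-0.657,-0.4944,842.7061]])),
"top":(489.927,321.734,232.367,np.array([[-0.0133,-0.9998,0.0131,-10.4947],[-0.984,0.0108,-0.1778,626.0377],[0.1777,-0.0153,-0.984,1223.8088]]))}
def proj(c,P):
    f,cx,cy,V=C[c]; p=V@np.append(P,1); return np.array([f*p[0]/p[2]+cx,f*p[1]/p[2]+cy])
def T(p,P):
    c,s=np.cos(p[2]),np.sin(p[2]); return np.array([p[0]+c*P[0]-s*P[1],p[1]+s*P[0]+c*P[1],P[2]+p[4]])
px=lambda u,v,s,o:((np.array([u,v])+.5)/s-.5+np.array(o))
t=lambda u,v:px(u,v,3.7,(260,155)); s=lambda u,v:px(u,v,3.5,(220,180))
kn=(20,60+110*np.sin(.5),175+110*np.cos(.5))
obs=[("top",t(110,45),(160,130,110)),("top",t(480,93),(160,-130,110)),("top",t(428,553),(-160,-130,110)),("top",t(42,502),(-160,130,110)),
("side",s(82,243),(160,130,110)),("side",s(655,292),(-160,-130,110)),("side",s(372,448),(-160,130,110)),
("top",t(88,186),kn),("side",s(199,89),kn),
("top",t(207,413),("r",55,160)),("top",t(372,433),("r",-55,160)),("side",s(416,265),("r",55,160)),("side",s(537,213),("r",-55,160))]
def res(p):
    r=[]
    for c,u,P in obs:
        if P[0]=="r": P=(p[3]-75,-25+P[1],P[2])
        r+=list(proj(c,T(p,P))-u)
    return np.array(r)
if __name__=="__main__":
    o=least_squares(res,[600,0,-.1,0,0],loss="soft_l1")
    p=o.x; print(p); print(res(p).reshape(-1,2).round(1).tolist())
    R=lambda P:T(p,P).round(1)
    print("knob",R(kn),"rackface",R((p[3]-75,-25,135)))
E
python3 fit.py
python3 - <<'E'
from workcell import *
s=observe();print(s["finger_gap"])
E
```

```text
[ 6.12568332e+02 -4.13538617e+01 -1.43549949e-01 -1.52460425e+01
 -9.84032275e-01]
[[-0.4, -0.6], [0.3, -0.5], [0.6, 0.5], [-0.6, 0.3], [-1.1, -0.6], [1.2, -0.2], [-0.5, -0.5], [0.4, 0.3], [0.2, 1.0], [-0.9, -0.7], [0.6, -0.0], [0.2, 1.3], [0.0, 0.1]]
knob [648.5  67.4 270.6] rackface [519.7 -53.2 134. ]
1.002718608314392
```

Fit residuals are about 1 px. The shaker is at (612.6, -41.4) with yaw -8.2°, and the rack is about 60 mm short of home. Next I'll close the fingers and push.

```bash
cat > h.py <<'E'
from workcell import *
import numpy as np
P=np.array([612.57,-41.35]);yaw=-.1435
c,s=np.cos(yaw),np.sin(yaw)
R=np.array([[c,s,0],[s,-c,0],[0,0,-1.]])
def W(x,y,z): return [P[0]+c*x-s*y,P[1]+s*x+c*y,z]   # shaker -> world
def S(p): d=np.array(p[:2])-P; return np.round([c*d[0]+s*d[1],-s*d[0]+c*d[1],p[2]],1)
def st(t=""):
    o=observe();print(t,round(o["time_s"],2),S(o["eef_pos"]),"F",np.round(o["ft_force"],1),"gap",round(o["finger_gap"],2))
E
python3 - <<'E'
from h import *
import cv2
for p in [W(-145,-25,330),W(-145,-25,149),W(-30,-25,149),W(20,190,330),W(20,190,279),W(20,60,279)]: print(np.round(solve_ik(p,R),0))
grasp()
o=observe()["eef_pos"]; line_to([o[0],o[1],340],vel=200)
move_pose(W(-150,-25,330),R); st()
line_to(W(-150,-25,149),vel=150); st("down")
p=capture("side");cv2.imwrite("pics/s2.png",cv2.resize(p["frame"][130:350,200:480,::-1],None,fx=2.8,fy=2.8))
E
```

```text
[  33.    7.  -33.  109.    4.   65. -100.]
[  23.   20.  -25.  120.   13.   42. -108.]
[  17.   29.  -18.  105.   12.   48. -105.]
[  15.   34.  -47.   80.   25.   76. -131.]
[  12.   34.  -42.   84.   24.   70. -131.]
[  17.   28.  -30.   90.   15.   66. -114.]
 4.62 [-149.8  -25.8  329.9] F [-0.1  0.4 -0.4] gap -0.0
down 5.97 [-149.4  -24.9  149.7] F [-0.  -0.2  0.9] gap -0.0
```

View pics/s2.png

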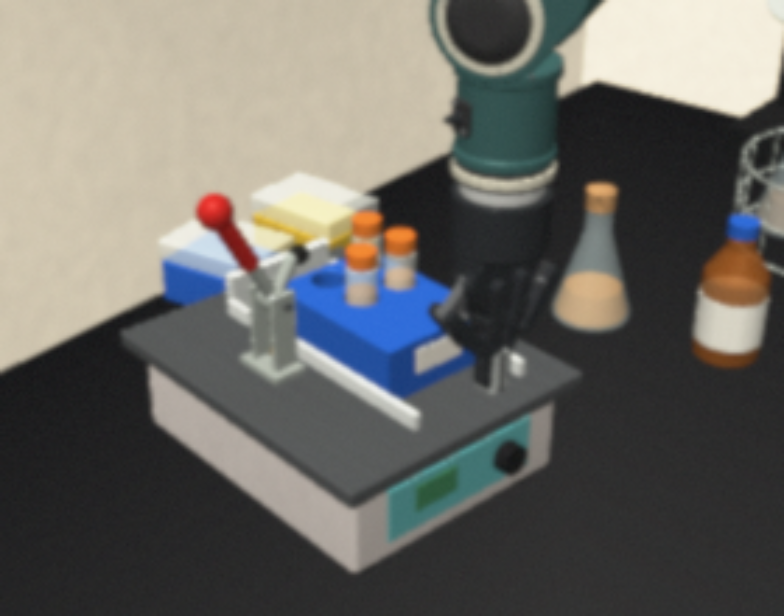

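The closed fingertips are at (490,375), in front of the rack's front face. The knuckles bulge along the jaw axis, so I'll push the lever with the tool turned 90°. First I'll push the rack.

Run:
```python
from h import *
import cv2
st(); 
h=line_to(W(-112,-25,149),vel=60,guard=15); print(h)
for x in range(-106,-30,6):
    h=line_to(W(x,-25,149),vel=40,guard=22); st(str(h))
    if h: break
hold(.3); st()
p=capture("top");cv2.imwrite("pics/t3.png",cv2.resize(p["frame"][150:320,250:420,::-1],None,fx=3.5,fy=3.5,interpolation=2))
p=capture("side");cv2.imwrite("pics/s3.png",cv2.resize(p["frame"][130:350,200:480,::-1],None,fx=2.8,fy=2.8))
```

```text
6.03 [-149.4  -25.   149.8] F [-1.  -0.3  0.4] gap -0.0
False
False 7.11 [-105.8  -25.   149. ] F [-0.4  0.1 -0.4] gap 0.0
False 7.41 [-99.7 -25.  149. ] F [ 0.5 -0.5 -0.2] gap 0.0
False 7.71 [-93.8 -25.  148.9] F [0.2 0.5 0.3] gap 0.0
False 8.01 [-87.7 -24.9 149. ] F [-0.2  0.3 -0.7] gap -0.0
False 8.31 [-81.6 -25.  149. ] F [-0.3  0.4  0.1] gap -0.0
False 8.61 [-75.6 -25.  149. ] F [ 0.4  0.3 -0.1] gap -0.01
False 8.91 [-69.6 -25.  149. ] F [-0.6  0.8  0.3] gap -0.0
False 9.21 [-63.6 -25.  149. ] F [ 0.  -0.1  0.2] gap -0.0
False 9.51 [-57.6 -25.  149. ] F [-0.8 -0.2 -0.3] gap -0.0
False 9.81 [-51.6 -25.  149. ] F [-0.1  0.1 -0.7] gap -0.0
False 10.11 [-45.6 -25.  149. ] F [ 0.3  0.1 -0.7] gap 0.0
False 10.41 [-40.9 -24.8 148.8] F [-3.7  1.   3. ] gap 0.0
True 10.62 [-41.3 -24.6 147.8] F [-0.3 -0.3  0.2] gap -0.0
 10.92 [-42.1 -24.8 147.4] F [-0.9  0.3  0.7] gap 0.0
```

View pics/s3.png

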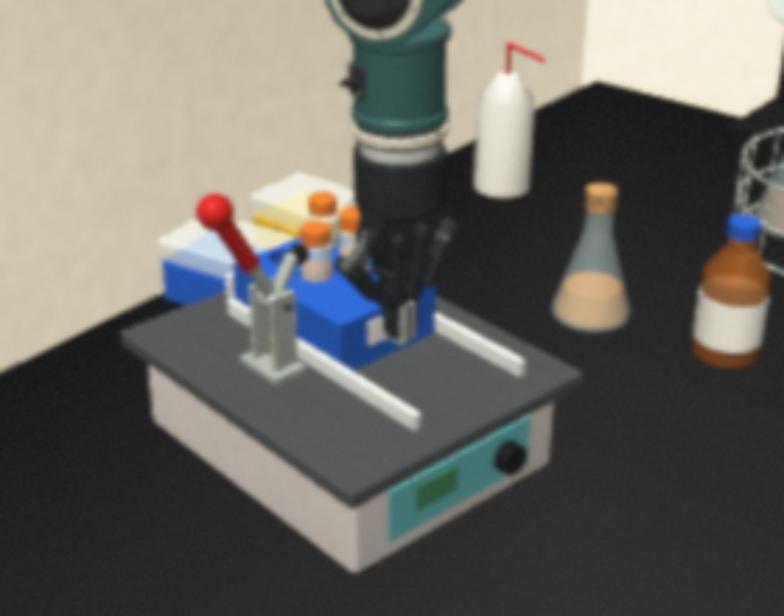

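View pics/t3.png

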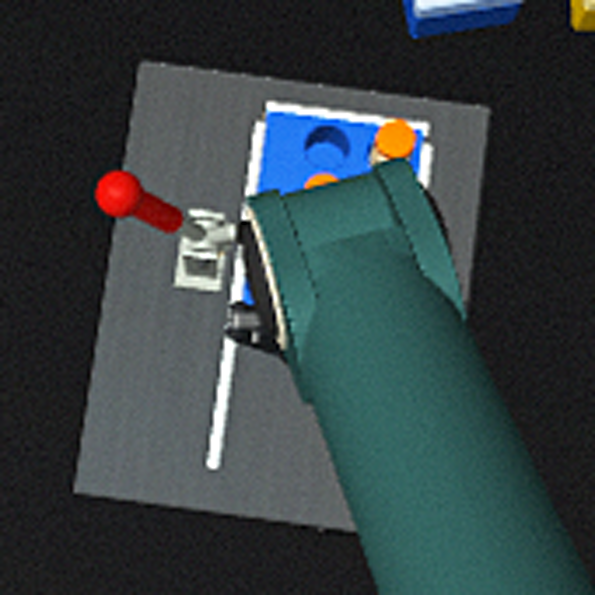

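Run:
```python
from h import *
import cv2
R2=np.array([[-s,c,0],[c,s,0],[0,0,-1.]])
line_to(W(-80,-25,149),vel=120); line_to(W(-110,-25,350),vel=250); st()
q0=np.array(observe()["q"])
best=None
for k in (1,-1):
    Rk=R2@np.diag([k,k,1]); q=[solve_ik(W(20,y,z),Rk) for y,z in ((190,345),(190,279),(60,279))]
    print(k,[None if a is None else np.round(a,0) for a in q])
    if all(a is not None for a in q):
        d=np.abs(np.array(q[0])-q0).max()
        if best is None or d<best[0]: best=(d,k,Rk)
print(best[:2])
np.save("Rk.npy",best[2])
move_pose(W(20,190,345),best[2]); st()
p=capture("top");cv2.imwrite("pics/t4.png",cv2.resize(p["frame"][150:320,250:420,::-1],None,fx=3.5,fy=3.5,interpolation=2))
line_to(W(20,190,279),vel=120); st()
p=capture("side");cv2.imwrite("pics/s4.png",cv2.resize(p["frame"][130:350,200:480,::-1],None,fx=2.8,fy=2.8))
```

```text
12.45 [-110.4  -25.2  348.7] F [ 0.4  0.2 -1.1] gap -0.0
1 [array([ 17.,  35., -52.,  79.,  27.,  79., -43.]), array([ 17.,  37., -50.,  84.,  29.,  73., -45.]), array([ 29.,  33., -49.,  89.,  26.,  70., -33.])]
-1 [array([ 26.,  47., -76.,  78.,  45.,  88., 126.]), array([ -59.,   49.,   77.,   89.,  -48.,   81., -166.]), array([ -47.,   37.,   64.,   94.,  -35.,   71., -164.])]
(np.float64(59.89663740290434), 1)
 13.44 [ 19.9 189.1 343.7] F [-0.4 -0.3 -1.1] gap 0.0
 14.19 [ 20.3 190.1 279.8] F [-0.   0.9  0.2] gap 0.0
```

View pics/s4.png

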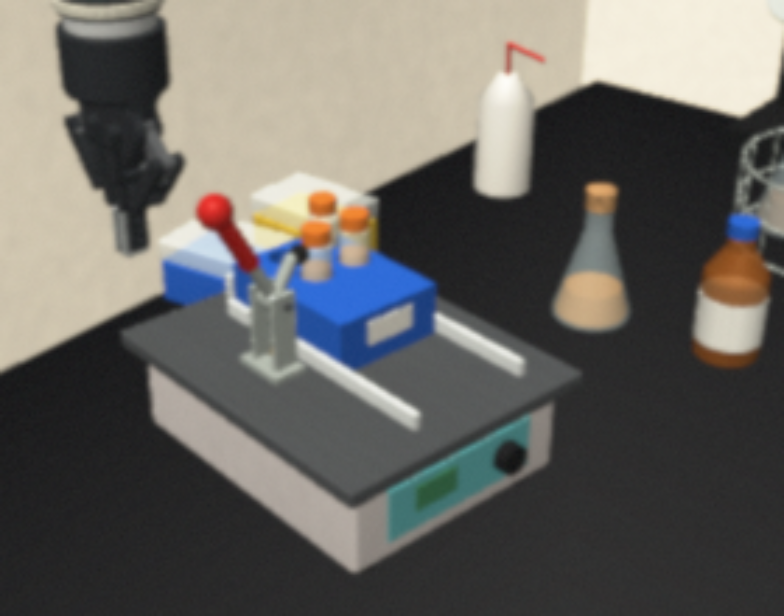

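View pics/t4.png

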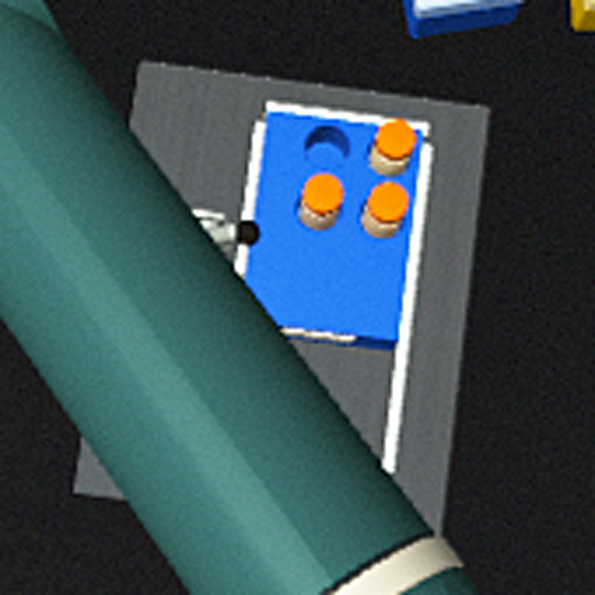

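The rack looks flush with the stop and all the tubes are standing. I'll check its position numerically, then push the lever.

```bash
python3 - <<'E'
from fit import *
p=[612.57,-41.35,-.1435,0,-1]
for x in (35,40,45):
    for y in (30,-80):
        a=proj("side",T(p,(x-75,y,160))); b=proj("top",T(p,(x-75,y,160)))
        print(x,y,((a-[200,130]+.5)*2.8-.5).round(),((b-[250,150]+.5)*3.5-.5).round())
E
python3 - <<'E'
from h import *
import cv2
Rk=np.load("Rk.npy")
line_to(W(20,150,279),vel=100)
for y in range(142,64,-6):
    h=line_to(W(20,y,279),vel=45,guard=45); st(str(h))
    if h: break
p=capture("side");cv2.imwrite("pics/s5.png",cv2.resize(p["frame"][130:350,200:480,::-1],None,fx=2.8,fy=2.8))
E
```

```text
35 30 [348. 332.] [237. 333.]
35 -80 [444. 289.] [397. 354.]
40 30 [344. 329.] [238. 326.]
40 -80 [440. 287.] [398. 347.]
45 30 [340. 327.] [239. 319.]
45 -80 [436. 285.] [399. 340.]
False 15.12 [ 20.1 141.9 278.9] F [ 0.3 -0.2  0.8] gap 0.0
False 15.4 [ 20.  136.4 279.3] F [0.  1.7 1.1] gap -0.0
False 15.68 [ 20.1 130.9 279.7] F [0.6 3.7 3.5] gap 0.0
False 15.97 [ 20.1 125.2 279.7] F [1.4 4.4 3. ] gap 0.0
False 16.25 [ 20.1 119.6 279.8] F [1.9 5.8 3.8] gap -0.0
False 16.53 [ 20.1 113.6 279.9] F [1.5 5.7 3.7] gap 0.0
False 16.82 [ 20.2 107.4 279.8] F [2.  5.1 4. ] gap -0.0
False 17.1 [ 20.1 100.7 279.4] F [0.6 4.7 3.9] gap 0.0
False 17.38 [ 20.   93.6 278.8] F [1.1 3.5 1.5] gap -0.0
False 17.67 [ 20.   87.  278.5] F [-0.4  1.1  1.4] gap 0.0
False 17.95 [ 20.   80.6 278.5] F [ 0.7 -0.2  0.3] gap -0.0
False 18.23 [ 20.   74.8 278.7] F [ 0.7  0.6 -0.9] gap 0.0
False 18.52 [ 20.1  69.3 278.9] F [0.3 0.7 0.7] gap -0.0
```

View pics/s5.png

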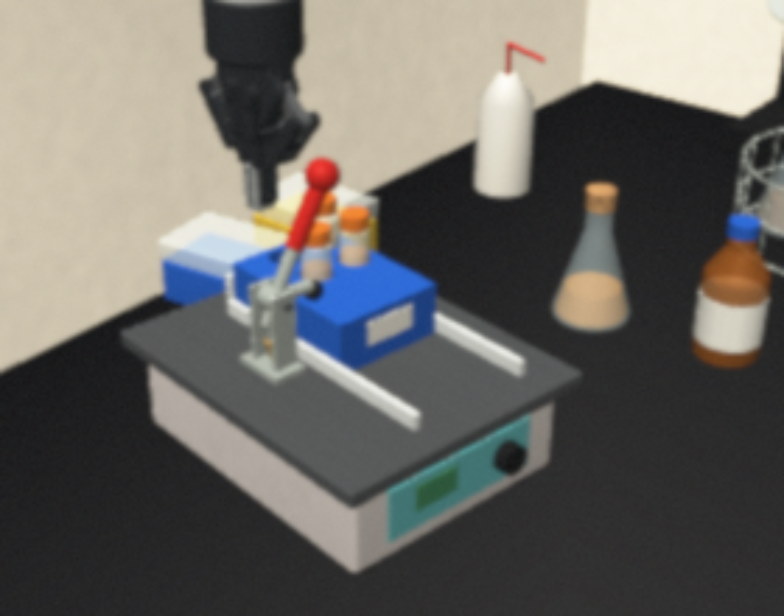

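The lever has snapped over, with its knob at (322,174) and the foot on the rack. I'll retreat outward and up, then check the lock angle from both views.

Run:
```python
from h import *
import cv2
line_to(W(20,180,285),vel=150); line_to(W(-40,260,380),vel=150); st()
for n in("side","top"):
    p=capture(n);f=p["frame"].astype(int)
    if n=="side":cv2.imwrite("pics/s6.png",cv2.resize(p["frame"][130:350,200:480,::-1],None,fx=2.8,fy=2.8))
    else:cv2.imwrite("pics/t6.png",cv2.resize(p["frame"][150:320,250:420,::-1],None,fx=3.5,fy=3.5,interpolation=2)); cv2.imwrite("pics/top6.png",p["frame"][:,:,::-1])
    for k in ("flask1","jug","bottle","rack","lever_knob"): print(n,k,[(np.round(d["bbox"],1).tolist(),round(d["conf"],2)) for d in recognise(p,k)][:2])
from fit import proj,T
p=[612.57,-41.35,-.1435,0,-1]
for a in (.85,.92,1.0,1.05):
    k=(20,60+110*np.sin(.5-a),175+110*np.cos(.5-a))
    print(a,((proj("side",T(p,k))-[200,130]+.5)*2.8-.5).round(),((proj("top",T(p,k))-[250,150]+.5)*3.5-.5).round())
```

```text
20.52 [-39.4 258.8 378.9] F [-0.3 -0.2 -0.4] gap 0.0
side flask1 [([195.9, 370.3, 53.1, 90.1], 0.85), ([397.6, 199.5, 27.8, 49.0], 0.79)]
side jug [([131.0, 337.6, 59.0, 76.0], 0.72)]
side bottle [([282.9, 218.3, 75.2, 45.2], 0.29)]
side rack [([283.1, 217.3, 72.0, 44.4], 0.65), ([131.7, 339.0, 56.8, 76.9], 0.33)]
side lever_knob [([293.0, 184.5, 29.8, 64.8], 0.85), ([314.4, 199.0, 3.9, 15.8], 0.31)]
top flask1 [([135.9, 283.1, 42.9, 30.6], 0.97), ([449.2, 234.8, 39.2, 31.4], 0.63)]
top jug [([127.9, 220.3, 48.5, 36.0], 0.56)]
top bottle [([463.1, 291.2, 39.6, 25.6], 0.83)]
top rack [([317.9, 179.4, 51.7, 69.9], 0.58)]
top lever_knob [([302.6, 207.7, 37.1, 17.8], 0.89), ([351.6, 184.4, 19.5, 15.6], 0.51)]
0.85 [306. 175.] [263. 211.]
0.92 [313. 176.] [275. 213.]
1.0 [320. 177.] [287. 216.]
1.05 [325. 179.] [294. 218.]
```

View pics/s6.png

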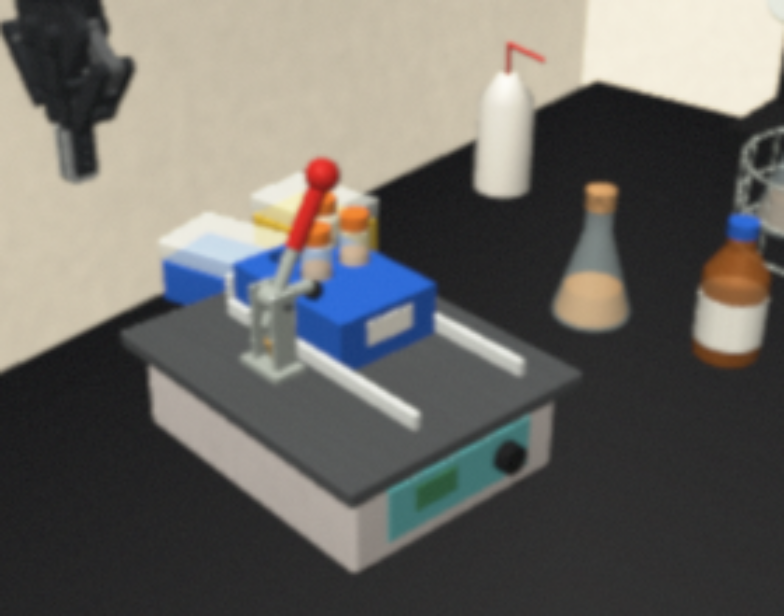

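View pics/t6.png

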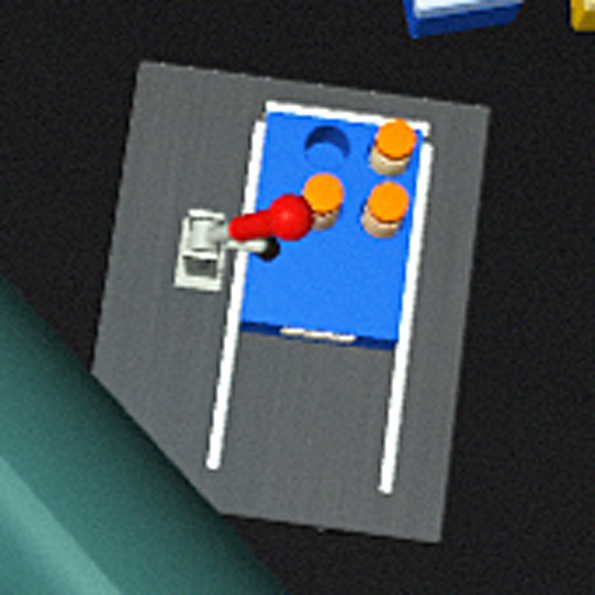

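The knob sits at (322,174) in the side view and (291,217) in the top view, which gives a lever angle of about 1.0, so it is locked. The rack is flush with the stop, the tubes are upright and the arm is clear.

Run:
```python
from h import *
hold(.3); st(); hand_in()
```

```text
21.42 [-40. 260. 380.] F [-0.9  0.7 -0.1] gap 0.0
the job is handed in; nothing more can be done
```

I pushed the rack home along its guides with closed fingertips, then pushed the red lever over its dead point until it snapped into lock. I backed the arm clear and handed in at 21.4 s of the 48 s allowed. No verdict was reported.

**Last checks**
- **Rack:** the push stopped on the force guard with the tool where I predicted it would be at home. In both views the rack's front edge matches the home position to about 1–2 mm in the top view. In the side view one corner, read by eye, is a few pixels off.
- **Lever:** the knob position gives about 1.0 rad from both views, above the 0.92 rad needed.
- **Tubes, flasks, jug and bottle:** all three tubes are standing in the rack. The flasks, jug and bottle are where they started, within a few pixels.
- **Arm:** it was touching nothing, with force readings near zero.

**Disagreements**
- The wrist force read about 0 N while the rack was sliding, where 3–12 N was expected. I relied on the guard stop and the pictures instead.
- In the last side picture the network gave a low-confidence (0.29) false hit for the bottle, actually on the rack. The bottle is in its original place in that picture and was found correctly in the top view.

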